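# Pack the shelving plates into their carton

## Task

Spare steel plates from the stock shelving go back into the small open carton, where the straight one already lies at one end. Pack the two L-shaped plates in beside it, tabs up, so that all three lie flat on the carton's floor and none rests on another. The carton is light: do not shove it about or tip it, and leave the other things on the table where they are.

Things in the scene. Friction and masses are not known exactly. Their poses are not given: they have to be found in the camera images.
- plate_a: L-shaped flat dark steel plate, 6 mm thick, 0.36 kg. An upright tab to grip (10 mm along x, 24 along y, top 46 mm above the underside) stands on the long arm. Origin: on the underside below the tab's middle; z up. Long arm: x -63 to 72, y -27 to 18 mm; short leg: x -63 to -18, y 18 to 63 mm. Lies on the table to one side of the carton, at any yaw.
- plate_b: L-shaped flat dark steel plate, 6 mm thick, 0.36 kg. An upright tab to grip (10 mm along x, 24 along y, top 46 mm above the underside) stands on the long arm. Origin: on the underside below the tab's middle; z up. Long arm: x -63 to 72, y -27 to 18 mm; short leg: x -63 to -18, y 18 to 63 mm. Same as plate_a, on the carton's other side, at any yaw.
- bar: Straight steel plate 45 mm (x) by 90 mm (y), 6 mm thick, with the same tab (10 by 24 mm, top at 46 mm) on its middle. Origin: centre of its underside. It already lies in the carton across its -x end, about 5 mm from the end wall, loose.
- carton: Light open cardboard carton, 0.15 kg, loose on the table at any yaw. Outside 255 (x) by 114 (y) by 40 mm high; walls and floor 5 mm thick. Origin: centre of its underside; z up. Beside the bar there is room for both L plates only when one is turned half round from the other so that they interlock (180 by 90 mm), with about 5 mm to spare at each gap.
- tin: Bystander: upright food tin, 66 mm across, 85 mm high, far left. Origin: centre of its underside.
- jar: Bystander: upright amber jar, 64 mm across, 95 mm high, far right. Origin: centre of its underside.
- short_tin: Bystander: low bare tin, 64 mm across, 55 mm high, near left. Origin: centre of its underside.
- packet: Bystander: flat pale packet, 60 by 80 by 35 mm high, near right. Origin: centre of its underside.
- mallet: Bystander: hammer lying at the far right, 220 mm long.
- wrench: Bystander: wrench lying at the far left, 180 mm long.
Not all that is in view belongs to the job. Leave any purple look-alike of the plate_a alone. Leave any green or turquoise look-alike of the bar alone.

How it is judged:
At the end, for the whole second after the job is handed in: Both L plates and the straight plate lie flat inside the carton, tabs up, each with its underside within 3.5 mm of the carton's floor and tilted under 2.5 degrees, released and at rest; the carton stands flat on the table (z of plate_a in the frame of carton between 0.002 and 0.0085 m and angle between each of plate_a, plate_b, bar's own z axis and vertical below 0.045 rad and x of plate_a in the frame of carton between -0.09 and 0.09 m and y of plate_a in the frame of carton between -0.04 and 0.04 m and linear speed of each of plate_a, plate_b, bar below 0.02 m/s and z of plate_b in the frame of carton between 0.002 and 0.0085 m and x of plate_b in the frame of carton between -0.09 and 0.09 m and y of plate_b in the frame of carton between -0.04 and 0.04 m and z of bar in the frame of carton between 0.002 and 0.0085 m and x of bar in the frame of carton between -0.11 and 0.11 m and y of bar in the frame of carton between -0.03 and 0.03 m and angle between carton's own z axis and vertical below 0.03 rad and height (world z) of carton below 0.004 m); the robot touches nothing.
It fails at once if the carton is shoved more than 50 mm from where it stood (distance of carton from where it was at the start of the episode above 0.05 m).
It fails at once if the carton is tipped by more than 15 degrees (angle between carton's own z axis and vertical above 0.26 rad).
It fails at once if a tin, the jar, the packet, the hammer or the wrench is moved more than 40 mm (distance of any of tin, jar, short_tin, packet, mallet, wrench from where it was at the start of the episode above 0.04 m).
It also fails if it takes over 64 s, if anything falls off the work surface, if the arm or the gripper's body presses on something with over 40 N, if the wrist force passes 120 N, or if a joint passes its speed limit or range.

## Robot

A 6-joint arm with a two-finger parallel gripper is mounted at the origin on the work surface. World frame = base frame: x ahead of the robot, y to its left, z up, the work surface at z = 0. Lengths are in m, angles in rad, forces in N, time in s.
With the tool pointing down it reaches from about 0.375 to 0.9 m from the base axis. Payload 3.1 kg.
Tool frame: the origin (TCP) lies between the finger pads; the fingertips stand 17 mm ahead of it and the grasp point (between the pads) lies 2 mm behind it (robot.nose_length is the distance from the TCP to the fingertips, in m); z points along the fingers, y is the line along which they close (so a half turn about z gives the same grasp; the last joint's range is limited). The gripper opens to 87 mm and grips with 3 to 60 N. Pads are 19 mm wide; open, the fingers measure 117 mm over their backs; the gripper's body (75 mm by 190 mm) begins 51 mm behind the grasp point.
Start: joints at [0.99, 0.527, 1.433, -0, 1.181, -0.178], TCP at [0.245, 0.575, 0.24] pointing down, gripper open.
Joint ranges: [-3.08, 3.08], [-0.75, 2.2], [0.22, 2.44], [-1.43, 4.57], [0, 2.65], [-2.85, 2.85]. Speed limits (rad/s): [2.79, 2.79, 3.14, 3.14, 3.14, 3.14].

## Interface

Orientations are given as a unit quaternion [x, y, z, w].
In Python, from rig import robot, cams gives the robot as it stands.
- The arm moves only by the shell command python3 -m pendant 'ROWS' [FORCE]. ROWS is JSON, a list of rows, each an object with "jaw": the opening, from 0 (shut) to 1 (fully open); "linear": the shift along the tool's x, y, z in cm, a list of three; "twist": the turn about the tool's z in degrees. A call has 1 to 12 rows; each row shifts and turns the commanded pose from where the row before left it, along the tool's axes as they then stand; what a row does not reach is not made up. A row lasts 1/12 s, in which the tool goes at most 41.7 mm and 7.16 degrees, less where a joint would pass 70% of its speed; a pose out of reach is approached as far as the arm can. A call is refused whole if a number of a shift passes 4.17 or a number of a turn 7.16, either way. A call with a gripper value outside its range is refused whole. The fingers move at their own pace and stop on an object; FORCE is the grip in N (left out, the last holds). Time passes only in rows, so rows that do not move let the fingers close. It gives the time, the measured TCP pose, the force, the opening and the grip force at its end, in the units of the state.
- robot.get_obs(): the state, without advancing time (a new reading comes with each control period).
- cams.camera(name): name is "scene" or "top" or "wrist"; returns a dict with "color" (420x560x3 uint8, blue, green, red), "depth" (420x560 float32, m along the optical axis (not along the pixel's ray), 0 where there is no reading), "fov_y" (degrees; the focal length in pixels is half the picture's height over the tangent of half this angle, whatever the lens; pixels are square), "cx", "cy" (the principal point, pixels), "k1" (the pictures are not rectified: a ray, as slopes to the right and down, at radius r is drawn at 1 + k1 r^2 times it, then the intrinsics apply), "view" (4x4, takes a point from world to camera coordinates). Camera axes: x right, y down, z forward; pixel columns grow to the right and rows downward; lengths in m; the calibration is good to about 2 mm. A picture is of the moment at which its call begins.
- robot.hand_in(): hands the job in; it is judged then, once.
The state is a dict: "time": time; "q": joint angles; "joint_velocities": joint speeds; "joint_torque": joint torques, N m; "position": TCP position; "tool_rot": TCP orientation; "ft_force": force on the tool from outside, world axes, zero at the start; "moment": the same for the moment, N m; "grip_width": finger opening in m; "grip_force": force on a finger pad.
Only numpy, scipy, OpenCV 4.12 (cv2) and the standard library are available. Lean on these libraries where they do the work, as an engineer would, in place of code of your own. Each camera call takes 0.05 s, during which the arm holds its last target. There are 200 camera calls.

## Working session

There is one attempt and no reset: what is moved stays moved. The work goes in short steps, Python scripts to look and compute and a shell command to move; the robot and the scene stay as the last step left them, time stands still between calls to the robot, and variables do not carry over. Pictures are saved under pics/ and viewed, at most 10 in all, crops included, and the job is handed in when it is done.

```bash
mkdir -p pics; cat > h.py <<'E'
import numpy as np, cv2
from rig import robot, cams
def cam(n):
    c=cams.camera(n); c['f']=210/np.tan(np.radians(c['fov_y']/2)); c['name']=n; return c
def rays(c,uv):
    uv=np.asarray(uv,float).reshape(-1,1,2)
    d=(uv[:,0]-[c['cx'],c['cy']])/c['f']
    p=d.copy()
    for _ in range(20): p=d/(1+c['k1']*(p**2).sum(1,keepdims=True))
    return np.c_[p,np.ones(len(p))]
def onplane(c,uv,z):
    V=np.array(c['view']);R=V[:3,:3];o=-R.T@V[:3,3]
    d=rays(c,uv)@R
    return o+d*((z-o[2])/d[:,2])[:,None]
def cloud(c):
    V=np.array(c['view']);R=V[:3,:3];o=-R.T@V[:3,3]
    vv,uu=np.mgrid[:420,:560]
    r=rays(c,np.c_[uu.ravel(),vv.ravel()])*c['depth'].reshape(-1,1)
    P=r@R+o; P[c['depth'].ravel()==0]=np.nan
    return P.reshape(420,560,3)
def rect(P):
    (cx,cy),(w,h),a=cv2.minAreaRect(np.float32(P[:,:2]*1000)); return cx,cy,w,h,a
E
python3 - <<'E'
from h import *
for n in('top','scene'):
    c=cam(n); cv2.imwrite(f'pics/{n}0.png',c['color']); np.savez(f'{n}0.npz',**c)
    print(n,c['f'],c['k1'],np.round(c['view'],3).tolist())
E
```

```text
top 406.24797558605536 -0.07044259402462838 [[-0.007, -1.0, 0.026, -0.069], [-0.997, 0.005, -0.074, 0.502], [0.073, -0.026, -0.997, 1.216], [0.0, 0.0, 0.0, 1.0]]
scene 513.1394029317175 0.044658639535686856 [[0.701, 0.713, -0.02, -0.336], [0.476, -0.488, -0.732, -0.234], [-0.532, 0.503, -0.681, 1.941], [0.0, 0.0, 0.0, 1.0]]
```

View pics/top0.png

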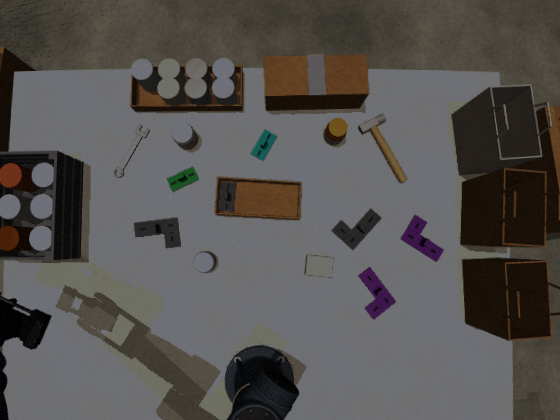

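View pics/scene0.png

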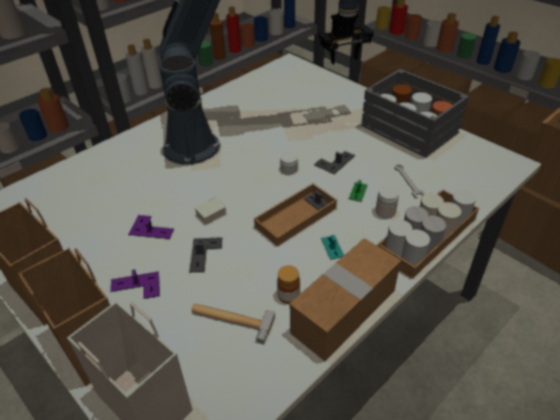

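The top view shows the carton at (259,198) with the bar at its left end (228,196). The grey L plates are at (160,230) and (357,229). The purple, green and turquoise look-alikes stay put.

```bash
cat >> h.py <<'E'
L=np.array([(-63,-27),(72,-27),(72,18),(-18,18),(-18,63),(-63,63)],float)/1000
def fit(A,B):  # B ~ R A + t
    a,b=A-A.mean(0),B-B.mean(0); th=np.arctan2((a[:,0]*b[:,1]-a[:,1]*b[:,0]).sum(),(a*b).sum())
    R=np.array([[np.cos(th),-np.sin(th)],[np.sin(th),np.cos(th)]]); t=B.mean(0)-R@A.mean(0)
    return t,th,np.abs(A@R.T+t-B).max()
def Lpose(c,mask,z=.006):
    cs,_=cv2.findContours(mask.astype(np.uint8),cv2.RETR_EXTERNAL,cv2.CHAIN_APPROX_NONE)
    k=max(cs,key=cv2.contourArea)
    P=onplane(c,k[:,0],z)[:,:2]
    for e in np.arange(.004,.03,.001):
        q=cv2.approxPolyDP(np.float32(P)[:,None],e,True)[:,0]
        if len(q)<=6: break
    if len(q)!=6: return None,q
    best=min((fit(L,np.roll(s,i,0)) for s in(q,q[::-1]) for i in range(6)),key=lambda r:r[2])
    return best,q
E
python3 - <<'E'
from h import *
c=dict(np.load('top0.npz'))
g=c['color'].astype(int); V=g.max(2); S=V-g.min(2)
P=cloud(c)
for n,(x0,y0,x1,y1) in dict(left=(125,205,190,258),right=(325,200,390,255)).items():
    w=np.zeros((420,560),bool); w[y0:y1,x0:x1]=1
    m=w&(V<110)&(S<40)
    print(n,m.sum()); b,q=Lpose(c,m); print(b if b is None else (np.round(b[0],4),np.degrees(b[1]),b[2])); print(np.round(q,3).tolist())
    t=P[w&(P[...,2]>.03)]; print('tab',len(t),np.round(np.nanmean(t,0),4) if len(t) else '')
w=np.zeros((420,560),bool); w[170:228,208:310]=1
print('medZ table',np.nanmedian(P[240:250,200:300,2]))
t=P[w&(P[...,2]>.02)&(P[...,2]<.045)]; print('carton rim',np.round(rect(t),1))
b=w&(V<100)&(S<25); cs,_=cv2.findContours(b.astype(np.uint8),0,2); k=max(cs,key=cv2.contourArea); print('bar',np.round(rect(onplane(c,k[:,0],.011)),1))
cs,_=cv2.findContours((w&(S>40)|b).astype(np.uint8),0,2); k=max(cs,key=cv2.contourArea); print('carton col',np.round(rect(onplane(c,k[:,0],.04)),1))
E
```

```text
left 987
(array([0.4593, 0.3093]), np.float64(96.2959547103257), np.float64(0.0024628885872703954))
[[0.4950000047683716, 0.24899999797344208], [0.47999998927116394, 0.38499999046325684], [0.4339999854564667, 0.3779999911785126], [0.4429999887943268, 0.2919999957084656], [0.3970000147819519, 0.28200000524520874], [0.40299999713897705, 0.23899999260902405]]
tab 40 [0.4612 0.3088 0.0429]
right 964
(array([ 0.4539, -0.3118]), np.float64(-42.81123300696455), np.float64(0.004918657458810594))
[[0.5189999938011169, -0.3490000069141388], [0.4580000042915344, -0.2879999876022339], [0.4830000102519989, -0.24799999594688416], [0.4490000009536743, -0.22300000488758087], [0.38999998569488525, -0.28999999165534973], [0.48500001430511475, -0.3799999952316284]]
tab 35 [ 0.4555 -0.3106  0.0438]
medZ table -4.3825535723795994e-05
carton rim [550.8   1.7 255.3 114.2  86.3]
bar [559.   99.2  52.7 103.7  86. ]
carton col [5.474e+02 3.000e-01 2.589e+02 1.224e+02 8.630e+01]
```

```bash
cat >> h.py <<'E'
from scipy.spatial.transform import Rotation as Ro
def go(xyz,yaw_y):  # needed twist (deg, about tool z) then shift (cm) in tool axes after the twist
    o=robot.get_obs(); R=Ro.from_quat(o['tool_rot'])
    y=R.as_matrix()[:,1]; a=np.degrees(np.arctan2(y[1],y[0]))
    d=(yaw_y-a+90)%180-90; tw=-d   # tool z down
    R2=R*Ro.from_euler('z',tw,degrees=True)
    print('tool y yaw %.1f'%a,'pos',np.round(o['position'],4),'z',np.round(R.as_matrix()[:,2],3),'q6 %.2f t %.1f'%(o['q'][5],o['time']))
    print('twist %.2f (alt %.1f) shift cm'%(tw,tw-180*np.sign(tw)),np.round(R2.inv().apply(np.array(xyz)-o['position'])*100,2), 'if alt negate x,y')
E
python3 - <<'E'
from h import *
go((.4602,.309,.15),96.3)
E
```

```text
tool y yaw 66.9 pos [0.2446 0.5744 0.2387] z [-0.001 -0.002 -1.   ] q6 -0.18 t 0.1
twist -29.38 (alt 150.6) shift cm [-18.53 -28.74   8.89] if alt negate x,y
```

```bash
python3 -m pendant '[{"jaw":0.6,"linear":[0,0,0],"twist":-5.88},{"jaw":0.6,"linear":[0,0,0],"twist":-5.88},{"jaw":0.6,"linear":[0,0,0],"twist":-5.88},{"jaw":0.6,"linear":[0,0,0],"twist":-5.88},{"jaw":0.6,"linear":[0,0,0],"twist":-5.88}]' 60
python3 -m pendant '[{"jaw":0.6,"linear":[-1.85,-2.87,0.5],"twist":0},{"jaw":0.6,"linear":[-1.85,-2.87,0.5],"twist":0},{"jaw":0.6,"linear":[-1.85,-2.87,0.5],"twist":0},{"jaw":0.6,"linear":[-1.85,-2.87,0.5],"twist":0},{"jaw":0.6,"linear":[-1.85,-2.87,0.5],"twist":0},{"jaw":0.6,"linear":[-1.85,-2.87,0.5],"twist":0},{"jaw":0.6,"linear":[-1.85,-2.87,0.5],"twist":0},{"jaw":0.6,"linear":[-1.85,-2.87,0.5],"twist":0},{"jaw":0.6,"linear":[-1.85,-2.87,0.5],"twist":0},{"jaw":0.6,"linear":[-1.85,-2.87,0.5],"twist":0},{"jaw":0.6,"linear":[0,0,0],"twist":0},{"jaw":0.6,"linear":[0,0,0],"twist":0}]'
python3 - <<'E'
from h import *
go((.4602,.309,.15),96.3)
c=cam('wrist'); cv2.imwrite('pics/w1.png',c['color']); np.savez('w1.npz',**c)
P=cloud(c); z=P[...,2]
m=(z>.03)&(z<.05)&(abs(P[...,0]-.46)<.06)&(abs(P[...,1]-.309)<.06); print('tab',m.sum(),np.round(rect(P[m]),1) if m.sum() else '')
E
```

```text
time: 0.52
position: [0.2447, 0.5746, 0.2389]
tool_rot: [-0.058, 0.998, -0.001, -0.0]
ft_force: [-0.1, 0.4, -0.4]
grip_width: 0.0614
grip_force: 0.0
time: 1.52
position: [0.4612, 0.3086, 0.1889]
tool_rot: [-0.053, 0.999, -0.0, -0.001]
ft_force: [-0.9, -0.5, 0.4]
grip_width: 0.0522
grip_force: 0.0
tool y yaw 96.1 pos [0.4612 0.3086 0.1889] z [-0.001 -0.    -1.   ] q6 -1.29 t 1.5
twist -0.21 (alt 179.8) shift cm [0.09 0.06 3.89] if alt negate x,y
tab 255 [459.  309.3  24.6   9.5   6.4]
```

View pics/w1.png

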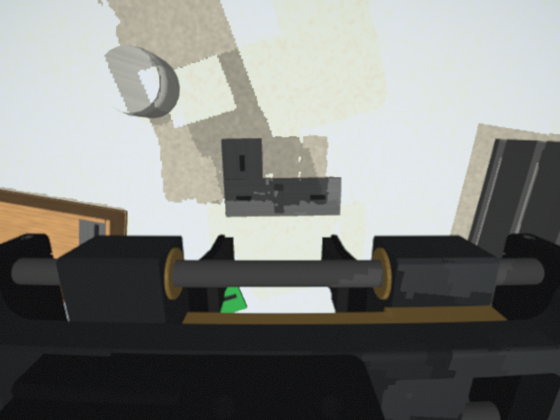

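The wrist view shows the left L at about (280,195). Its tab is between the fingers' lines and the surroundings are clear. Descending to grip it.

```bash
python3 -m pendant '[{"jaw":0.6,"linear":[0.16,0.08,2.7],"twist":-0.3},{"jaw":0.6,"linear":[0,0,3.5],"twist":0},{"jaw":0.6,"linear":[0,0,3.5],"twist":0},{"jaw":0.6,"linear":[0,0,3],"twist":0},{"jaw":0.6,"linear":[0,0,2],"twist":0},{"jaw":0.6,"linear":[0,0,1],"twist":0},{"jaw":0.6,"linear":[0,0,0],"twist":0},{"jaw":0,"linear":[0,0,0],"twist":0},{"jaw":0,"linear":[0,0,0],"twist":0},{"jaw":0,"linear":[0,0,0],"twist":0},{"jaw":0,"linear":[0,0,0],"twist":0},{"jaw":0,"linear":[0,0,0],"twist":0}]' 50
python3 -m pendant '[{"jaw":0,"linear":[0,0,0],"twist":0},{"jaw":0,"linear":[0,0,0],"twist":0},{"jaw":0,"linear":[0,0,0],"twist":0}]'
```

```text
time: 2.57
position: [0.4594, 0.311, 0.0337]
tool_rot: [-0.058, 0.998, 0.0, 0.001]
ft_force: [-0.4, -0.8, 0.1]
grip_width: 0.0269
grip_force: 0.0
time: 2.82
position: [0.4589, 0.3105, 0.0329]
tool_rot: [-0.058, 0.998, -0.0, 0.0]
ft_force: [-0.0, -1.3, 4.2]
grip_width: 0.0097
grip_force: 50.0
```

```bash
python3 -m pendant '[{"jaw":0,"linear":[0,0,-2],"twist":0},{"jaw":0,"linear":[0,0,-3.5],"twist":0},{"jaw":0,"linear":[0,0,-4],"twist":0},{"jaw":0,"linear":[0,0,-4],"twist":0},{"jaw":0,"linear":[0,0,-3],"twist":5},{"jaw":0,"linear":[0,0,0],"twist":5},{"jaw":0,"linear":[0,0,0],"twist":0}]'
python3 - <<'E'
from h import *
go((.69,0,.2),86.3)
E
```

```text
time: 3.4
position: [0.4594, 0.3111, 0.1994]
tool_rot: [0.03, 1.0, 0.001, 0.002]
ft_force: [-0.5, 0.4, -3.5]
grip_width: 0.0095
grip_force: 50.0
tool y yaw 86.5 pos [0.4594 0.3111 0.1994] z [ 0.004  0.002 -1.   ] q6 -1.12 t 3.4
twist 0.23 (alt -179.8) shift cm [-25.02 -29.55  -0.03] if alt negate x,y
```

```bash
python3 -m pendant '[{"jaw":0,"linear":[-2.5,-2.95,0],"twist":0},{"jaw":0,"linear":[-2.5,-2.95,0],"twist":0},{"jaw":0,"linear":[-2.5,-2.95,0],"twist":0},{"jaw":0,"linear":[-2.5,-2.95,0],"twist":0},{"jaw":0,"linear":[-2.5,-2.95,0],"twist":0},{"jaw":0,"linear":[-2.5,-2.95,0],"twist":0},{"jaw":0,"linear":[-2.5,-2.95,0],"twist":0},{"jaw":0,"linear":[-2.5,-2.95,0],"twist":0},{"jaw":0,"linear":[-2.5,-2.95,0],"twist":0},{"jaw":0,"linear":[-2.5,-2.95,0],"twist":0},{"jaw":0,"linear":[0,0,0],"twist":0},{"jaw":0,"linear":[0,0,0],"twist":0}]'
python3 - <<'E'
from h import *
c=cam('wrist'); cv2.imwrite('pics/w2.png',c['color']); np.savez('w2.npz',**c)
P=cloud(c); z=P[...,2]
near=(abs(P[...,0]-.55)<.09)&(abs(P[...,1])<.15)
m=near&(z>.034)&(z<.043); print('rim',m.sum(),np.round(rect(P[m]),1))
m=near&(z>.044)&(z<.056)&(P[...,1]>.05); print('bartab',m.sum(),np.round(rect(P[m]),1) if m.sum() else '')
go((.568,-.054,.15),86.3)
E
```

```text
time: 4.4
position: [0.6905, -0.001, 0.1942]
tool_rot: [0.03, 1.0, 0.0, -0.002]
ft_force: [-0.5, 0.4, -3.9]
grip_width: 0.0098
grip_force: 50.0
rim 3089 [ 5.508e+02 -1.000e-01  2.554e+02  1.096e+02  8.630e+01]
bartab 369 [556.1  95.   10.8  24.3  84. ]
tool y yaw 86.6 pos [0.6892 0.0009 0.1943] z [-0.006  0.002 -1.   ] q6 -1.67 t 4.5
twist 0.29 (alt -179.7) shift cm [11.71 -6.26  4.5 ] if alt negate x,y
```

View pics/w2.png

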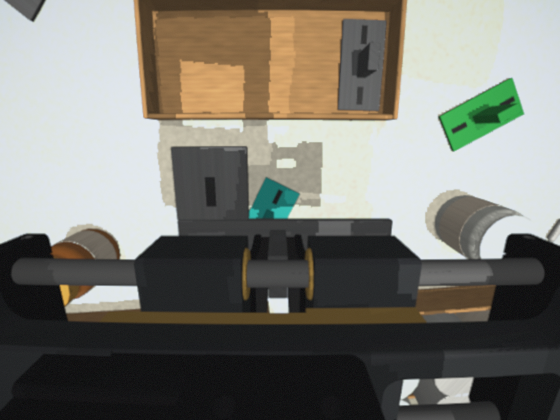

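The held L spans (180–390, 150–235) in the picture. The carton rim is at the top with the bar at its right end (360,65).

```bash
python3 -m pendant '[{"jaw":0,"linear":[2.98,-1.61,0],"twist":0.3},{"jaw":0,"linear":[2.98,-1.61,0],"twist":0},{"jaw":0,"linear":[2.98,-1.61,0],"twist":0},{"jaw":0,"linear":[2.98,-1.61,0],"twist":0},{"jaw":0,"linear":[0,0,3.5],"twist":0},{"jaw":0,"linear":[0,0,3.5],"twist":0},{"jaw":0,"linear":[0,0,3.5],"twist":0},{"jaw":0,"linear":[0,0,1],"twist":0},{"jaw":0,"linear":[0,0,0],"twist":0},{"jaw":0,"linear":[0,0,0],"twist":0},{"jaw":0,"linear":[0,0,0],"twist":0}]'
python3 - <<'E'
from h import *
c=cam('wrist'); cv2.imwrite('pics/w3.png',c['color']); np.savez('w3.npz',**c)
go((.5658,-.0562,.079),86.3)
P=cloud(c); print(P[150,200:360:20].round(3).tolist())
E
```

```text
time: 5.37
position: [0.5692, -0.055, 0.0841]
tool_rot: [0.031, 1.0, -0.0, 0.001]
ft_force: [1.0, -0.0, -2.9]
grip_width: 0.0097
grip_force: 50.0
tool y yaw 86.4 pos [ 0.5695 -0.0552  0.0845] z [ 0.004 -0.001 -1.   ] q6 -1.80 t 5.4
twist 0.08 (alt -179.9) shift cm [ 0.36 -0.12  0.55] if alt negate x,y
[[0.506, -0.096, 0.058], [0.506, -0.085, 0.059], [0.507, -0.073, 0.056], [0.511, -0.065, 0.006], [0.512, -0.05, 0.005], [0.513, -0.035, 0.006], [0.514, -0.02, 0.006], [0.515, -0.005, 0.006]]
```

View pics/w3.png

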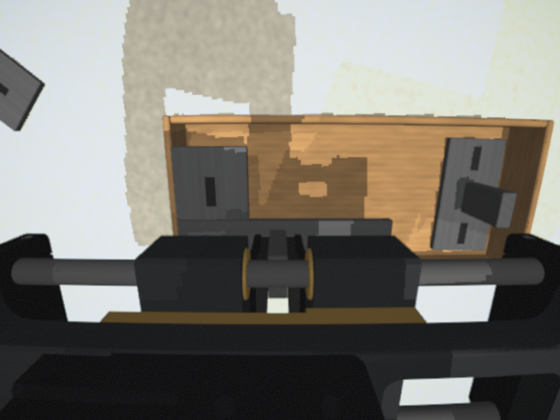

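The held plate's short leg is at (173–247, 147–220), above the carton's open left end. I'll measure plate against walls in this same view.

```bash
python3 - <<'E'
from h import *
c=dict(np.load('w3.npz')); P=cloud(c).reshape(-1,3); P=P[~np.isnan(P[:,0])]
a=np.radians(-93.7); e=np.array([np.cos(a),np.sin(a)]); f=np.array([-e[1],e[0]])
D=P[:,:2]-[.549,.0005]; X=D@e*1000; Y=D@f*1000; Z=P[:,2]*1000
near=(abs(X)<140)&(abs(Y)<70)
r=near&(Z>36)&(Z<43)
q=lambda v:np.round(np.percentile(v,[1,50,99]),1)
print('end wall',q(X[r&(X>112)&(abs(Y)<50)]),'side wall',q(Y[r&(Y<-45)&(abs(X)<110)]),'other end',q(X[r&(X<-115)]))
p=near&(Z>52)&(Z<64)&(X>0); k=p&(Y<10)
print('plate leg X',q(X[k]),'Y',q(Y[k]),'Z',q(Z[k]))
print('leg Y min by X',[(i,q(Y[k&(abs(X-i)<4)])[0]) for i in(80,90,100,110)])
print('leg X max by Y',[(i,q(X[k&(abs(Y-i)<4)])[2]) for i in(-35,-25,-15)])
E
```

```text
end wall [122.7 125.1 127.6] side wall [-57.7 -55.3 -52.9] other end [-126.6 -122.6 -116. ]
plate leg X [  4.6  90.6 116.8] Y [-39.2 -11.5   9.8] Z [53.  57.4 58.9]
leg Y min by X [(80, np.float64(-39.2)), (90, np.float64(-39.3)), (100, np.float64(-39.3)), (110, np.float64(-39.3))]
leg X max by Y [(-35, np.float64(116.8)), (-25, np.float64(116.9)), (-15, np.float64(116.6))]
```

```bash
python3 -m pendant '[{"jaw":0,"linear":[0.42,-0.13,0],"twist":0},{"jaw":0,"linear":[0,0,0],"twist":0},{"jaw":0,"linear":[0,0,1],"twist":0},{"jaw":0,"linear":[0,0,1],"twist":0},{"jaw":0,"linear":[0,0,1],"twist":0},{"jaw":0,"linear":[0,0,0.7],"twist":0},{"jaw":0,"linear":[0,0,0.4],"twist":0},{"jaw":0,"linear":[0,0,0.3],"twist":0},{"jaw":0,"linear":[0,0,0.1],"twist":0},{"jaw":0,"linear":[0,0,0],"twist":0},{"jaw":0,"linear":[0,0,0],"twist":0}]'
```

```text
time: 6.33
position: [0.5629, -0.0561, 0.0379]
tool_rot: [0.032, 0.999, 0.0, -0.001]
ft_force: [-4.2, 0.6, 2.8]
grip_width: 0.0096
grip_force: 50.0
```

```bash
python3 -m pendant '[{"jaw":0.3,"linear":[0,0,0],"twist":0},{"jaw":0.3,"linear":[0,0,0],"twist":0},{"jaw":0.3,"linear":[0,0,0],"twist":0},{"jaw":0.3,"linear":[0,0,-1],"twist":0},{"jaw":0.3,"linear":[0,0,-2.5],"twist":0},{"jaw":0.3,"linear":[0,0,-4],"twist":0},{"jaw":0.3,"linear":[0,0,-4],"twist":0},{"jaw":0.3,"linear":[0,0,-2.5],"twist":0},{"jaw":0.3,"linear":[-4,0,0],"twist":0},{"jaw":0.3,"linear":[-4,0,0],"twist":0},{"jaw":0.3,"linear":[0,0,0],"twist":0},{"jaw":0.3,"linear":[0,0,0],"twist":0}]'
cat >> h.py <<'E'
def inbox(P,ctr,yaw):
    P=P.reshape(-1,3); P=P[~np.isnan(P[:,0])]
    a=np.radians(yaw); e=np.array([np.cos(a),np.sin(a)]); f=np.array([-e[1],e[0]])
    D=P[:,:2]-ctr; X=D@e*1000; Y=D@f*1000; k=(abs(X)<140)&(abs(Y)<70)
    return X[k],Y[k],P[k,2]*1000
E
python3 - <<'E'
from h import *
c=cam('wrist'); cv2.imwrite('pics/w4.png',c['color']); np.savez('w4.npz',**c)
P=cloud(c); z=P[...,2]; near=(abs(P[...,0]-.55)<.09)&(abs(P[...,1])<.15)
m=near&(z>.034)&(z<.043); print('rim',np.round(rect(P[m]),1))
X,Y,Z=inbox(P,[.549,.0005],-93.7)
q=lambda v:np.round(np.percentile(v,[1,50,99]),1) if len(v) else v
r=(Z>36)&(Z<43)
print('end',q(X[r&(X>112)&(abs(Y)<45)]),'sides',q(Y[r&(Y<-45)&(abs(X)<110)]),q(Y[r&(Y>45)&(abs(X)<110)]),'other end',q(X[r&(X<-115)&(abs(Y)<45)]))
for n,s in dict(bartab=X<-60,Ltab=X>20).items():
    t=(Z>45)&(Z<56)&s&(abs(Y)<45)&(abs(X)<115); print(n,t.sum(),np.round(rect(np.c_[X[t],Y[t]]/1000),1) if t.sum() else '',q(Z[t]))
go((.65,-.3,.2),0)
E
```

```text
time: 7.33
position: [0.6456, -0.0618, 0.1784]
tool_rot: [0.032, 0.999, -0.0, 0.002]
ft_force: [0.1, -0.4, -1.3]
grip_width: 0.026
grip_force: 0.0
rim [5.478e+02 2.000e-01 2.559e+02 1.147e+02 8.600e+01]
end [122.6 124.9 128. ] sides [-57.5 -54.5 -52.4] [51.  53.3 55.5] other end [-126.9 -123.  -120.9]
bartab 387 [-94.6   1.   11.8  23.6   0.1] [45.4 50.9 52.8]
Ltab 315 [56.  16.8  9.1 24.4  0. ] [49.3 51.2 53. ]
tool y yaw 86.3 pos [ 0.6434 -0.0613  0.1776] z [-0.001  0.    -1.   ] q6 -1.77 t 7.4
twist 86.33 (alt -93.7) shift cm [-23.87   0.66  -2.24] if alt negate x,y
```

View pics/w4.png

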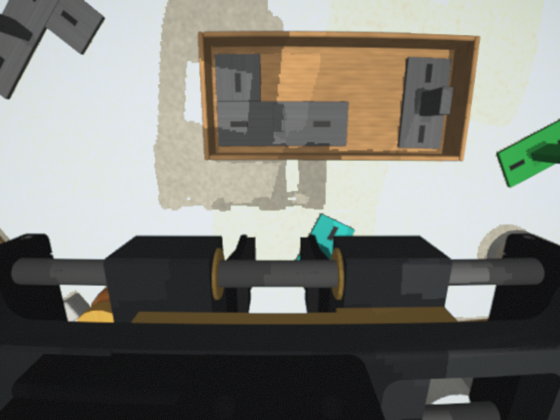

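L2 lies flat at the left end of the carton, the bar at the right is undisturbed, and the free slot lies between them. Next is the right-hand plate.

```bash
python3 -m pendant '[{"jaw":0.6,"linear":[0,0,-1],"twist":6.8},{"jaw":0.6,"linear":[0,0,0],"twist":6.8},{"jaw":0.6,"linear":[0,0,0],"twist":6.8},{"jaw":0.6,"linear":[0,0,0],"twist":6.8},{"jaw":0.6,"linear":[0,0,0],"twist":6.8},{"jaw":0.6,"linear":[0,0,0],"twist":6.8},{"jaw":0.6,"linear":[0,0,0],"twist":6.8},{"jaw":0.6,"linear":[0,0,0],"twist":6.8},{"jaw":0.6,"linear":[0,0,0],"twist":6.8},{"jaw":0.6,"linear":[0,0,0],"twist":6.8}]'
python3 -m pendant '[{"jaw":0.6,"linear":[0,0,0],"twist":6.8},{"jaw":0.6,"linear":[0,0,0],"twist":6.8},{"jaw":0.6,"linear":[0,0,0],"twist":6.8},{"jaw":0.6,"linear":[0,0,0],"twist":6.8},{"jaw":0.6,"linear":[0,0,0],"twist":6.8},{"jaw":0.6,"linear":[0,0,0],"twist":6.8},{"jaw":0.6,"linear":[0,0,0],"twist":6.8},{"jaw":0.6,"linear":[0,0,0],"twist":6.8},{"jaw":0.6,"linear":[0,0,0],"twist":6.8},{"jaw":0.6,"linear":[0,0,0],"twist":0}]'
python3 -c "
from h import *
go((.454,-.311,.18),-42.8)"
```

```text
time: 8.22
position: [0.6414, -0.061, 0.1873]
tool_rot: [0.588, 0.809, -0.001, -0.001]
ft_force: [-0.6, 0.0, 0.2]
grip_width: 0.0521
grip_force: 0.0
time: 9.05
position: [0.6417, -0.0611, 0.1873]
tool_rot: [0.917, 0.399, -0.001, -0.001]
ft_force: [-0.0, -1.0, -0.2]
grip_width: 0.0522
grip_force: 0.0
tool y yaw -43.0 pos [ 0.6417 -0.0611  0.1873] z [-0.002  0.001 -1.   ] q6 0.48 t 9.1
twist -0.20 (alt 179.8) shift cm [-31.08   3.21   0.76] if alt negate x,y
```

```bash
python3 -m pendant '[{"jaw":0.6,"linear":[-3.45,0.36,0],"twist":0},{"jaw":0.6,"linear":[-3.45,0.36,0],"twist":0},{"jaw":0.6,"linear":[-3.45,0.36,0],"twist":0},{"jaw":0.6,"linear":[-3.45,0.36,0],"twist":0},{"jaw":0.6,"linear":[-3.45,0.36,0],"twist":0},{"jaw":0.6,"linear":[-3.45,0.36,0],"twist":0},{"jaw":0.6,"linear":[-3.45,0.36,0],"twist":0},{"jaw":0.6,"linear":[-3.45,0.36,0],"twist":0},{"jaw":0.6,"linear":[-3.45,0.36,0],"twist":0},{"jaw":0.6,"linear":[0,0,0],"twist":0},{"jaw":0.6,"linear":[0,0,0],"twist":0},{"jaw":0.6,"linear":[0,0,0],"twist":0}]'
python3 - <<'E'
from h import *
c=cam('wrist'); cv2.imwrite('pics/w5.png',c['color'])
P=cloud(c); z=P[...,2]
m=(z>.03)&(z<.05)&(abs(P[...,0]-.454)<.05)&(abs(P[...,1]+.311)<.05); r=rect(P[m]); print('tab',m.sum(),np.round(r,1))
m=(z>.003)&(z<.05)&(abs(P[...,0]-.454)<.1)&(abs(P[...,1]+.311)<.1); print('plate hull pts',m.sum())
go((r[0]/1000,r[1]/1000,.032),-42.8)
E
```

```text
time: 10.05
position: [0.4554, -0.3102, 0.1875]
tool_rot: [0.916, 0.4, 0.0, -0.001]
ft_force: [-0.3, 0.0, -0.5]
grip_width: 0.0524
grip_force: 0.0
tab 240 [ 453.9 -313.2   23.4    9.2   47.3]
plate hull pts 6459
tool y yaw -42.8 pos [ 0.4559 -0.3098  0.1875] z [-0.     0.001 -1.   ] q6 -0.05 t 10.1
twist 0.03 (alt -180.0) shift cm [-0.39  0.1  15.55] if alt negate x,y
```

View pics/w5.png

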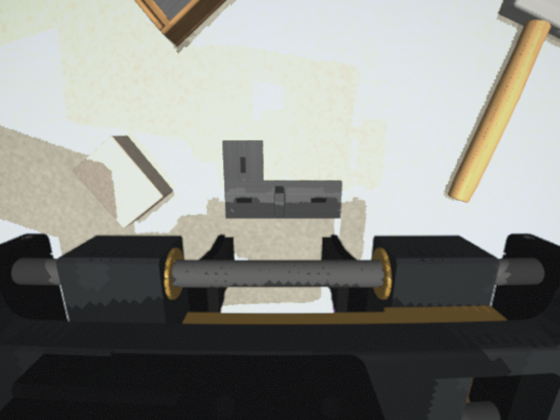

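```bash
python3 -m pendant '[{"jaw":0.6,"linear":[-0.3,0.08,2.7],"twist":0},{"jaw":0.6,"linear":[0,0,3.5],"twist":0},{"jaw":0.6,"linear":[0,0,3.5],"twist":0},{"jaw":0.6,"linear":[0,0,3],"twist":0},{"jaw":0.6,"linear":[0,0,2],"twist":0},{"jaw":0.6,"linear":[0,0,0.8],"twist":0},{"jaw":0.6,"linear":[0,0,0],"twist":0},{"jaw":0,"linear":[0,0,0],"twist":0},{"jaw":0,"linear":[0,0,0],"twist":0},{"jaw":0,"linear":[0,0,0],"twist":0},{"jaw":0,"linear":[0,0,0],"twist":0},{"jaw":0,"linear":[0,0,0],"twist":0}]' 50
python3 -m pendant '[{"jaw":0,"linear":[0,0,0],"twist":0},{"jaw":0,"linear":[0,0,0],"twist":0},{"jaw":0,"linear":[0,0,0],"twist":0},{"jaw":0,"linear":[0,0,0],"twist":0}]'
python3 -m pendant '[{"jaw":0,"linear":[0,0,-2],"twist":0},{"jaw":0,"linear":[0,0,-3.5],"twist":0},{"jaw":0,"linear":[0,0,-4],"twist":0},{"jaw":0,"linear":[0,0,-4],"twist":0},{"jaw":0,"linear":[0,0,-2],"twist":6.4},{"jaw":0,"linear":[0,0,0],"twist":6.4},{"jaw":0,"linear":[0,0,0],"twist":6.4},{"jaw":0,"linear":[0,0,0],"twist":6.4},{"jaw":0,"linear":[0,0,0],"twist":6.4},{"jaw":0,"linear":[0,0,0],"twist":6.4},{"jaw":0,"linear":[0,0,0],"twist":6.4},{"jaw":0,"linear":[0,0,0],"twist":6.4}]'
python3 -c "
from h import *
go((.527,.0055,.19),-93.8)"
```

```text
time: 11.1
position: [0.455, -0.3142, 0.0337]
tool_rot: [0.917, 0.4, 0.0, 0.001]
ft_force: [-0.5, -0.4, -0.5]
grip_width: 0.0264
grip_force: 0.0
time: 11.43
position: [0.4544, -0.3139, 0.0329]
tool_rot: [0.917, 0.4, -0.0, 0.0]
ft_force: [-1.1, 0.3, 3.9]
grip_width: 0.0091
grip_force: 50.0
time: 12.43
position: [0.4539, -0.3132, 0.1867]
tool_rot: [0.999, -0.038, -0.001, -0.001]
ft_force: [0.0, 0.8, -1.9]
grip_width: 0.0096
grip_force: 50.0
tool y yaw -94.4 pos [ 0.4539 -0.3132  0.1867] z [-0.002  0.002 -1.   ] q6 0.84 t 12.4
twist -0.60 (alt 179.4) shift cm [  5.19 -32.28  -0.29] if alt negate x,y
```

```bash
python3 -m pendant '[{"jaw":0,"linear":[0.577,-3.587,0],"twist":-0.6},{"jaw":0,"linear":[0.577,-3.587,0],"twist":0},{"jaw":0,"linear":[0.577,-3.587,0],"twist":0},{"jaw":0,"linear":[0.577,-3.587,0],"twist":0},{"jaw":0,"linear":[0.577,-3.587,0],"twist":0},{"jaw":0,"linear":[0.577,-3.587,0],"twist":0},{"jaw":0,"linear":[0.577,-3.587,0],"twist":0},{"jaw":0,"linear":[0.577,-3.587,0],"twist":0},{"jaw":0,"linear":[0.577,-3.587,0],"twist":0},{"jaw":0,"linear":[0,0,0],"twist":0},{"jaw":0,"linear":[0,0,0],"twist":0}]'
python3 -m pendant '[{"jaw":0,"linear":[0,0,3.5],"twist":0},{"jaw":0,"linear":[0,0,3.5],"twist":0},{"jaw":0,"linear":[0,0,2],"twist":0},{"jaw":0,"linear":[0,0,0.4],"twist":0},{"jaw":0,"linear":[0,0,0],"twist":0},{"jaw":0,"linear":[0,0,0],"twist":0},{"jaw":0,"linear":[0,0,0],"twist":0},{"jaw":0,"linear":[0,0,0],"twist":0}]'
cat > m6.py <<'E'
from h import *
import sys
c=cam('wrist'); cv2.imwrite(f'pics/{sys.argv[1]}.png',c['color']); 
P=cloud(c); X,Y,Z=inbox(P,[.549,.0005],-93.7)
q=lambda v:np.round(np.percentile(v,[1,50,99]),1) if len(v) else v
r=(Z>36)&(Z<43)
print('end',q(X[r&(X>112)&(abs(Y)<45)]),'sides',q(Y[r&(Y>45)&(X>20)]),q(Y[r&(Y>45)&(X<-20)]),'other end',q(X[r&(X<-115)&(abs(Y)<45)]))
for n,s in dict(bartab=X<-75,Ltab=X>30).items():
    t=(Z>45)&(Z<53)&s&(abs(Y)<40)&(abs(X)<115); print(n,t.sum(),np.round(rect(np.c_[X[t],Y[t]]/1000),1) if t.sum() else '')
t=(Z<20)&(abs(X+95)<35)&(abs(Y)<50)&(Z>9); print('bar plate X',q(X[t]),'Y',q(Y[t]))
t=(Z<15)&(X>-30)&(X<110)&(abs(Y)<50)&(Z>9); print('L2 plate X',q(X[t]),'Y',q(Y[t]))
o=robot.get_obs(); zt=o['position'][2]*1000-33+6; k=(abs(Z-zt)<4)&(X<30)&(X>-80)&(Y>3)
print('held top z',zt,'leg X',q(X[k]),'Y',q(Y[k]),'Z',q(Z[k]))
print('Ymax by X',[(i,q(Y[k&(abs(X-i)<4)])[2]) for i in(-60,-45,-30) if (k&(abs(X-i)<4)).any()])
go((.527,.0055,.09),-93.7)
E
python3 m6.py w6
```

```text
time: 13.35
position: [0.5256, 0.0073, 0.1868]
tool_rot: [1.0, -0.028, -0.001, -0.0]
ft_force: [0.3, -0.0, -2.6]
grip_width: 0.0093
grip_force: 50.0
time: 14.02
position: [0.5275, 0.0046, 0.0951]
tool_rot: [1.0, -0.031, 0.002, 0.0]
ft_force: [-0.1, 0.1, -3.6]
grip_width: 0.0094
grip_force: 50.0
end [122.  123.9 127.7] sides [46.2 53.5 56.1] [46.  53.4 56.2] other end [-126.8 -123.1 -121.2]
bartab 622 [-94.6   0.8  24.3  10.3  88.8]
Ltab 614 [55.6 17.2 10.3 24.1  0.6]
bar plate X [-122.6 -104.1  -74.9] Y [-44.5  15.3  45.8]
L2 plate X [-14.3  49.6 109.2] Y [-36.6  19.8  43.9]
held top z 68.00183498208949 leg X [-64.5 -42.2 -20.5] Y [ 3.4 23.  40.9] Z [65.7 68.7 70.2]
Ymax by X [(-60, np.float64(40.9)), (-45, np.float64(40.9)), (-30, np.float64(40.9))]
tool y yaw -93.5 pos [0.5273 0.0048 0.095 ] z [ 0.003 -0.001 -1.   ] q6 1.43 t 14.1
twist 0.21 (alt -179.8) shift cm [-0.04 -0.07  0.5 ] if alt negate x,y
```

View pics/w6.png

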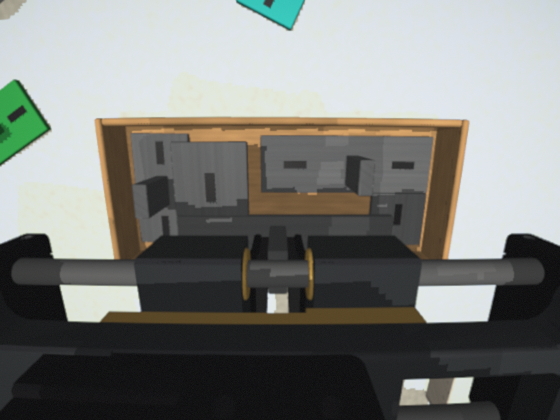

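The held L is over the free slot. Its leg at (170–247, 142–215) fits between the bar and L2. I'll make a small correction and let the arm settle.

```bash
python3 -m pendant '[{"jaw":0,"linear":[0,-0.15,0],"twist":0.2},{"jaw":0,"linear":[0,0,1.5],"twist":0},{"jaw":0,"linear":[0,0,0],"twist":0},{"jaw":0,"linear":[0,0,0],"twist":0},{"jaw":0,"linear":[0,0,0],"twist":0},{"jaw":0,"linear":[0,0,0],"twist":0},{"jaw":0,"linear":[0,0,0],"twist":0},{"jaw":0,"linear":[0,0,0],"twist":0},{"jaw":0,"linear":[0,0,0],"twist":0}]'
python3 m6.py w7
```

```text
time: 14.82
position: [0.5265, 0.0067, 0.0788]
tool_rot: [0.999, -0.032, 0.0, 0.0]
ft_force: [0.4, -0.6, -3.5]
grip_width: 0.0097
grip_force: 50.0
end [122.1 123.9 127.7] sides [46.  53.4 56.3] [45.8 53.4 56.2] other end [-126.8 -123.  -121.3]
bartab 747 [-94.9   0.9  24.   10.5  89. ]
Ltab 1860 [49.   5.5 37.9 47.6  0.1]
bar plate X [-122.8 -101.5  -75.3] Y [-44.5  15.8  46.3]
L2 plate X [-14.5  50.6 109.4] Y [-38.6  19.5  43.7]
held top z 51.73028388359094 leg X [-66.4 -44.1 -22.3] Y [ 3.5 22.4 39.8] Z [49.3 52.3 53.8]
Ymax by X [(-60, np.float64(39.9)), (-45, np.float64(39.8)), (-30, np.float64(39.8))]
tool y yaw -93.7 pos [0.5265 0.0067 0.0787] z [ 0. -0. -1.] q6 1.44 t 14.9
twist 0.02 (alt -180.0) shift cm [ 0.06  0.12 -1.13] if alt negate x,y
```

```bash
python3 -m pendant '[{"jaw":0,"linear":[0.1,0,0],"twist":0},{"jaw":0,"linear":[0,0,0.7],"twist":0},{"jaw":0,"linear":[0,0,0.7],"twist":0},{"jaw":0,"linear":[0,0,0.7],"twist":0},{"jaw":0,"linear":[0,0,0.7],"twist":0},{"jaw":0,"linear":[0,0,0.6],"twist":0},{"jaw":0,"linear":[0,0,0.3],"twist":0},{"jaw":0,"linear":[0,0,0.2],"twist":0},{"jaw":0,"linear":[0,0,0.15],"twist":0},{"jaw":0,"linear":[0,0,0],"twist":0},{"jaw":0,"linear":[0,0,0],"twist":0}]'
```

```text
time: 15.78
position: [0.5277, 0.0066, 0.0382]
tool_rot: [0.999, -0.032, 0.0, 0.0]
ft_force: [0.4, -0.0, -3.1]
grip_width: 0.0095
grip_force: 50.0
```

```bash
python3 -m pendant '[{"jaw":0,"linear":[0,0,0.08],"twist":0},{"jaw":0,"linear":[0,0,0],"twist":0},{"jaw":0.3,"linear":[0,0,0],"twist":0},{"jaw":0.3,"linear":[0,0,0],"twist":0},{"jaw":0.3,"linear":[0,0,0],"twist":0},{"jaw":0.3,"linear":[0,0,-1],"twist":0},{"jaw":0.3,"linear":[0,0,-2.5],"twist":0},{"jaw":0.3,"linear":[0,0,-4],"twist":0},{"jaw":0.3,"linear":[0,0,-4],"twist":0},{"jaw":0.3,"linear":[0,0,-2.5],"twist":0},{"jaw":0.3,"linear":[-4,0,0],"twist":0},{"jaw":0.3,"linear":[-4,0,0],"twist":0}]'
python3 -m pendant '[{"jaw":0.3,"linear":[0,0,-2],"twist":0},{"jaw":0.3,"linear":[0,0,0],"twist":0},{"jaw":0.3,"linear":[0,0,0],"twist":0},{"jaw":0.3,"linear":[0,0,0],"twist":0}]'
python3 - <<'E'
from h import *
c=cam('wrist'); cv2.imwrite('pics/w8.png',c['color'])
P=cloud(c); X,Y,Z=inbox(P,[.549,.0005],-93.7)
r=(Z>36)&(Z<43); D=P.reshape(-1,3)
for n,s in dict(bar=X<-70,L1=abs(X)<30,L2=X>35).items():
    t=(Z>46)&(Z<56)&s&(abs(Y)<40); print(n,t.sum(),np.round(rect(np.c_[X[t],Y[t]]/1000),1),np.percentile(Z[t],[50,95]).round(1))
regs=dict(bar=(-112,-80,-40,40),L1leg=(-60,-25,0,35),L1arm=(10,60,-42,-8),L2arm=(-10,45,10,38),L2leg=(80,108,-36,30))
for n,(a,b,d,e) in regs.items():
    t=(X>a)&(X<b)&(Y>d)&(Y<e)&(Z<25)&(Z>0); A=np.c_[X[t],Y[t],np.ones(t.sum())]; k=np.linalg.lstsq(A,Z[t],rcond=None)[0]; print(n,t.sum(),'z med',np.median(Z[t]).round(1),'slope',k[:2].round(3))
E
```

```text
time: 16.78
position: [0.4506, 0.0109, 0.1801]
tool_rot: [0.999, -0.032, 0.005, 0.001]
ft_force: [-1.4, 0.4, -0.6]
grip_width: 0.0258
grip_force: 0.0
time: 17.12
position: [0.4494, 0.0113, 0.198]
tool_rot: [0.999, -0.032, 0.002, 0.0]
ft_force: [0.5, -0.5, 0.3]
grip_width: 0.0258
grip_force: 0.0
bar 308 [-94.9   0.4  10.8  23.1   0.6] [51.1 52.3]
L1 284 [ -4.1 -22.2   9.8  23.4   0. ] [51.2 52.4]
L2 305 [55.9 16.7 23.6 10.5 89.1] [51.2 52.6]
bar 1781 z med 11.4 slope [ 0.017 -0.   ]
L1leg 1108 z med 11.4 slope [ 0.   -0.01]
L1arm 1449 z med 11.3 slope [ 0.001 -0.005]
L2arm 1426 z med 11.4 slope [-0.001 -0.003]
L2leg 1611 z med 11.4 slope [0.005 0.001]
```

View pics/w8.png

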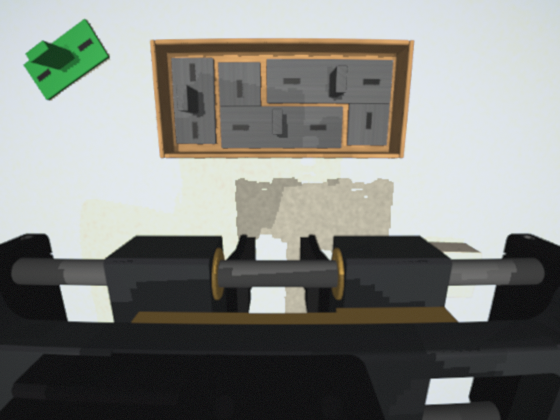

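All three plates lie flat in the carton with clear gaps between them: bar at (193,100), L1 at (280,115) and L2 at (330,85).

```bash
python3 -c "
from rig import robot
print(robot.hand_in())"
```

```text
the job is handed in; nothing more can be done
None
```

Both L plates are packed beside the bar, interlocked and tabs up, and the job is handed in: the last wrist-camera check showed all three flat on the carton floor with none overlapping, about 17 s into the 64 s allowed (hand-in returned no verdict).

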